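# Space a leaning casting mould with a blade gauge

## Robot

A 6-joint arm with a two-finger parallel gripper is mounted at the origin on the work surface. World frame = base frame: x ahead of the robot, y to its left, z up, the work surface at z = 0. Lengths are in m, angles in rad, forces in N, time in s.
With the tool pointing down it reaches from about 0.375 to 0.9 m from the base axis. Payload 3.1 kg.
Tool frame: the origin (TCP) lies at the very end of the fingers, on their centre line; the grasp point (between the pads) lies 19 mm behind it; z points along the fingers, y is the line along which they close (so a half turn about z gives the same grasp; the last joint's range is limited). The gripper opens to 85 mm and grips with 20 to 120 N. Pads are 22 mm wide; open, the fingers measure 114 mm over their backs; the gripper's body (76 mm by 85 mm) begins 54 mm behind the grasp point. The pads swing forward as they close: fully open they stand 13 mm farther back than shut.
Start: joints at [1.028, 0.527, 1.433, -0, 1.181, -0.178], TCP at [0.222, 0.584, 0.231] pointing down, gripper open.
Joint ranges: [-3.08, 3.08], [-0.75, 2.2], [0.22, 2.44], [-1.43, 4.57], [0, 2.65], [-2.85, 2.85]. Speed limits (rad/s): [2.79, 2.79, 3.14, 3.14, 3.14, 3.14].

## Interface

Orientations are given as a unit quaternion [x, y, z, w].
In Python, from station import manip, vision gives the robot as it stands.
- The arm moves only by the tool drive_tool, never from a script. Its argument "deltas" is a list that holds one entry, the list of rows, each a list of 4 numbers: the shift along the tool's x, y, z in mm, then the turn about the tool's z in rad. A call has 1 to 5 rows; each row is the pose to reach, as a shift and turn from the pose commanded when the call began, along the tool's axes at that moment; what a row does not reach only later rows make up. A row lasts 1/12 s, in which the tool goes at most 41.7 mm and 7.16 degrees, less where a joint would pass 70% of its speed; a pose out of reach is approached as far as the arm can. A call with a gripper value outside its range is refused whole. "jaw" is the finger opening in mm, from 0 to 85.4, set as the call begins (left out, the last holds). The fingers move at their own pace and stop on an object; "force" is the grip in N (left out, the last holds). Time passes only in rows, so rows that repeat a pose let the fingers close. It gives the time, the measured TCP pose, the force, the opening and the grip force at its end, in the units of the state.
- manip.sense(): the state, without advancing time (a new reading comes with each control period).
- vision.snapshot(name): name is "scene" or "top" or "wrist"; returns the picture (420x560x3 uint8, red, green, blue); there is no depth.
- vision.camera_model(name): a dict with "camera_matrix" (3x3 intrinsics, pixels), "rvec" (rotation vector, rad) and "tvec" (3), from world to camera coordinates, as OpenCV has them. Camera axes: x right, y down, z forward; pixel columns grow to the right and rows downward; lengths in m; the calibration is good to about 2 mm. A picture is of the moment at which its call begins: read the wrist's pose just before it. camera_model takes no time and is no camera call; for the wrist camera it gives the pose at the moment of the call.
- manip.sign_off(): hands the job in; it is judged then, once.
The state is a dict: "t": time; "q": joint angles; "qd": joint speeds; "tau": joint torques, N m; "tcp_pos": TCP position; "tool_rot": TCP orientation; "force": force on the tool from outside, world axes, zero at the start; "ft_torque": the same for the moment, N m; "finger_gap": opening from 0.0 (shut) to 1.0 (fully open); "gripper_force": force on a finger pad.
Only numpy, scipy, OpenCV 4.12 (cv2) and the standard library are available. Lean on these libraries where they do the work, as an engineer would, in place of code of your own. Each camera call takes 0.05 s, during which the arm holds its last target. There are 200 camera calls.

## Task

Take the spacer gauge with the orange handle out of the wooden rack and slide its blade, without forcing it, into the pour gap of the leaning blue mould until its stop collar rests on the mould's rim; only let go once it is fully in, and leave it standing there. Leave the other gauges and everything else on the bench where they are.

Things in the scene. Friction and masses are not known exactly. Their poses are not given: they have to be found in the camera images.
- gauge_orange: Orange-handled flat gauge, 139 mm long, standing in a rack slot. Origin: centre of its collar's underside. z up along it to the handle, x across the blade's thickness, y its width. Steel blade below origin 60 mm long, 32 wide, 6 thick. Collar z 0-8 mm, 24 x 54 mm (x, y). Handle z 8-79 mm, 18 x 30 mm (x, y). 140 g. A half turn about z changes nothing
- mould: Blue two-part mould, yellow spacers between its halves, fixed, leaning 35 degrees from upright. 40 x 120 x 85 mm. Origin: centre of the pour gap's mouth in the rim's plane, 100 mm above the table. z points out of the gap (up, leaning), x across the gap, y along it. Gap 12 mm (x) by 44 mm (y), 72 mm deep along -z. Gauge is home when its frame lies on this one (or half a turn about z)
- rack: Wooden block 64 x 200 x 70 mm (x, y, z), fixed; origin at the centre of its underside, z up. Three slots in its top, at y = -64, 0 and +64 mm, each 12 mm (x) by 42 mm (y), 66 mm deep; each holds a gauge, collar on the top face
- cradle: Aluminium base plate of the leaning mould, 150 x 140 x 10 mm, fixed; origin at the centre of its underside, x away from the mouth. The mould's mouth centre is at x = -30, z = 100 mm in its frame
- gauge_green: Bystander. Green-handled gauge of the same shape with a blade 8 mm thick, in another slot; same frame
- gauge_black: Bystander. Black-handled gauge of the same shape with a blade 4 mm thick, in another slot; same frame
- resin_bottle: Bystander. White bottle with red cap, 68 mm wide, 190 mm tall; origin at the centre of its underside
- hardener_bottle: Bystander. Clear bottle with red cap and a label, 68 mm wide, 160 mm tall; origin at the centre of its underside
- black_dropper: Bystander. Black bottle, 44 mm wide, 110 mm tall; origin at the centre of its underside
- pigment_jar: Bystander. Blue jar with white lid, 56 mm wide, 55 mm tall; origin at the centre of its underside
- mixing_cup: Bystander. Clear cup, 72 mm wide, 80 mm tall; origin at the centre of its underside
- spreader: Bystander. Blue-handled spatula lying flat, about 200 mm long along x; origin at its underside

How it is judged:
On the way, in this order (a step that is already met when the one before it is completed fails the run):
1. the orange gauge is lifted out of the rack (its collar's underside over 140 mm above the table) (height (world z) of gauge_orange above 0.14 m), for 0.1 s.
2. still held by the fingers, its blade is in the gap with the collar within 9 mm of the rim (x of gauge_orange in the frame of mould between -0.007 and 0.007 m and y of gauge_orange in the frame of mould between -0.01 and 0.01 m and z of gauge_orange in the frame of mould between -0.006 and 0.009 m and angle between the z axis of gauge_orange and the z axis of mould, either way round below 0.14 rad and contact force between the fingers and gauge_orange above 0.5 N), for 0.1 s.
At the end, for the whole second after the job is handed in: The orange gauge stands at rest in the mould's gap, collar within 6 mm of the rim, its origin within 7 mm (x) and 10 mm (y) of the mouth's centre and its blade within 8 degrees of the gap's direction; every bystander is within 30 mm of where it began (x of gauge_orange in the frame of mould between -0.007 and 0.007 m and y of gauge_orange in the frame of mould between -0.01 and 0.01 m and z of gauge_orange in the frame of mould between -0.005 and 0.006 m and angle between the z axis of gauge_orange and the z axis of mould, either way round below 0.14 rad and linear speed of gauge_orange below 0.01 m/s and distance of each of gauge_green, gauge_black, resin_bottle, hardener_bottle, black_dropper, pigment_jar, mixing_cup, spreader from where it was at the start of the episode below 0.03 m); the robot touches nothing.
It fails at once if the gauge is forced against the mould with more than 50 N (contact force between gauge_orange and mould above 50 N).
It fails at once if another gauge or anything else loose on the bench is moved more than 30 mm (distance of any of gauge_green, gauge_black, resin_bottle, hardener_bottle, black_dropper, pigment_jar, mixing_cup, spreader from where it was at the start of the episode above 0.03 m).
It also fails if it takes over 42 s, if anything falls off the work surface, if the arm or the gripper's body presses on something with over 40 N, if the wrist force passes 120 N, or if a joint passes its speed limit or range.

## Working session

There is one attempt and no reset: what is moved stays moved. The work goes in short steps, Python scripts to look and compute and a tool call to move; the robot and the scene stay as the last step left them, time stands still between calls to the robot, and variables do not carry over. Pictures are saved under pics/ and viewed, at most 10 in all, crops included, and the job is handed in when it is done.

Besides the shell and the picture viewer there is one more tool, called after "Call:" in YAML: its name, and indented under it one key for each argument. drive_tool: Moves the arm, as the interface text tells. Its arguments: {"type":"object","properties":{"deltas":{"type":"array"},"jaw":{"type":"number"},"force":{"type":"number"}},"required":["deltas"]}

```bash
mkdir -p pics; ls; cat > h.py <<'E'
import numpy as np, cv2
from station import manip, vision
def cam(n):
    m=vision.camera_model(n); K=np.array(m["camera_matrix"],float); R=cv2.Rodrigues(np.array(m["rvec"],float))[0]; t=np.array(m["tvec"],float).ravel(); return K,R,t
def proj(n,P):
    K,R,t=cam(n); p=(np.atleast_2d(P)@R.T+t)@K.T; return p[:,:2]/p[:,2:]
def ray(n,uv):
    K,R,t=cam(n); d=R.T@np.linalg.solve(K,[uv[0],uv[1],1.]); return -R.T@t,d/np.linalg.norm(d)
def onz(n,uv,z):
    c,d=ray(n,uv); return c+d*(z-c[2])/d[2]
def tri(a,b):
    (c1,d1),(c2,d2)=a,b; s=np.linalg.lstsq(np.c_[d1,-d2],c2-c1,rcond=None)[0]; p,q=c1+s[0]*d1,c2+s[1]*d2; return (p+q)/2,np.linalg.norm(p-q)
E
python3 - <<'E'
from h import *
s=manip.sense(); print(s)
for n in ["scene","top","wrist"]:
    im=vision.snapshot(n); cv2.imwrite(f"pics/{n}0.png",im[:,:,::-1]); K,R,t=cam(n); print(n,K[0,0],-R.T@t,R[2])
a=cv2.imread("pics/scene0.png");b=cv2.imread("pics/top0.png")
E
```

```text
pics
{'t': 0.0, 'q': array([ 1.02848374e+00,  5.28464855e-01,  1.43394603e+00,  1.51604396e-05,
        1.18139013e+00, -1.78485937e-01]), 'qd': array([-0.0001533 ,  0.00015947,  0.00087983,  0.00091785,  0.00045069,
       -0.00204691]), 'tau': array([ 1.31814519e-03, -4.42341828e+01, -1.78025758e+01, -1.49864063e-04,
        8.24913644e-03, -1.08303587e-05]), 'tcp_pos': array([0.2219823 , 0.58346305, 0.23032052]), 'tool_rot': array([ 1.80914382e-01,  9.83498229e-01, -1.03077274e-03, -3.95946501e-04]), 'force': array([0.05736809, 1.26110779, 0.36014661]), 'ft_torque': array([-0.05919495,  0.0112165 ,  0.00815829]), 'gripper_force': 0.0, 'finger_gap': 0.9991011119486602}
scene 407.6032699308784 [ 1.18061202 -0.53527357  0.71857669] [-0.62389059  0.4961181  -0.60384382]
top 394.4562602464176 [ 0.43186751 -0.02709523  0.93426079] [ 0.10432471  0.02759226 -0.99416046]
wrist 312.67218357107333 [0.15949979 0.60847467 0.37336098] [ 0.24530345 -0.09454446 -0.96482515]
```

View pics/scene0.png

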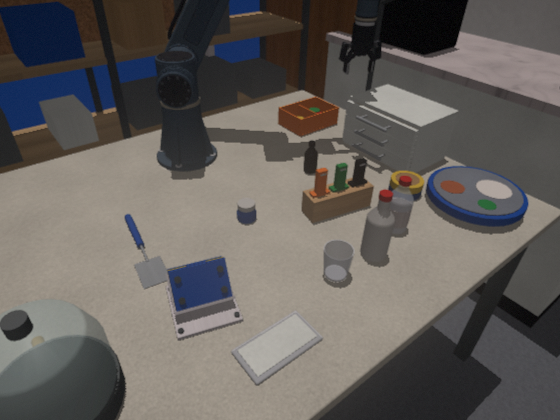

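View pics/top0.png

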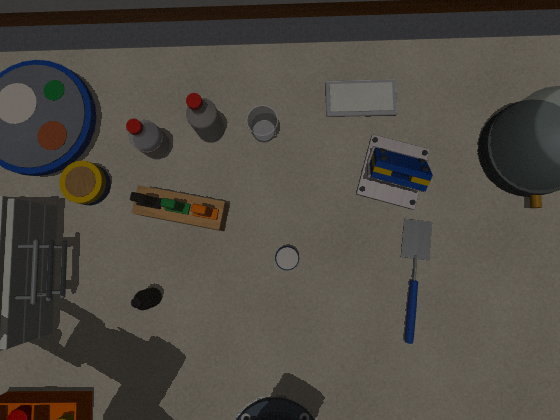

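```bash
python3 - <<'E'
from h import *
a=cv2.imread("pics/scene0.png");b=cv2.imread("pics/top0.png")
f=lambda im,u,v,w,h,s:cv2.resize(im[v:v+h,u:u+w],(w*s,h*s),interpolation=cv2.INTER_CUBIC)
L=f(b,350,130,90,84,4); R=f(b,125,180,110,56,4); S=f(a,155,250,95,84,4); T=f(a,295,150,90,72,4)
C=np.zeros((600,800,3),np.uint8)
C[:336,:360]=L; C[:224,360:800]=R; C[264:600,400:780]=S; C[340:600,0:360]=T[:260]
cv2.imwrite("pics/crop.png",cv2.convertScaleAbs(C,alpha=1.5))
print(onz("top",(395,172),.1),onz("top",(180,205),.07),onz("top",(280,420),0))
for n,im in (("top",b),("scene",a)):
    h=cv2.cvtColor(im,cv2.COLOR_BGR2HSV)
    for nm,lo,hi in (("or",(5,150,90),(17,255,255)),("ye",(20,150,80),(35,255,255)),("gr",(50,120,50),(80,255,255))):
        m=cv2.inRange(h,lo,hi); k,_,st,ce=cv2.connectedComponentsWithStats(m)
        print(n,nm,[(list(st[i]),ce[i].round(1)) for i in range(1,k) if st[i][4]>12])
E
```

```text
[ 0.59485895 -0.26590746  0.1       ] [0.53646652 0.2024786  0.07      ] [ 0.05233269 -0.01051874  0.        ]
top or [([np.int32(191), np.int32(204), np.int32(27), np.int32(16), np.int32(206)], array([202.8, 211.1])), ([np.int32(0), np.int32(403), np.int32(76), np.int32(17), np.int32(524)], array([ 46.6, 408.3]))]
top ye [([np.int32(59), np.int32(161), np.int32(43), np.int32(42), np.int32(662)], array([ 80.3, 181.5])), ([np.int32(373), np.int32(167), np.int32(19), np.int32(8), np.int32(84)], array([382. , 170.6])), ([np.int32(411), np.int32(177), np.int32(19), np.int32(9), np.int32(87)], array([419.9, 180.7])), ([np.int32(538), np.int32(198), np.int32(4), np.int32(8), np.int32(13)], array([539.4, 201.9]))]
top gr [([np.int32(44), np.int32(80), np.int32(20), np.int32(20), np.int32(322)], array([53.5, 89.7])), ([np.int32(161), np.int32(198), np.int32(14), np.int32(10), np.int32(110)], array([167.4, 202.5])), ([np.int32(164), np.int32(203), np.int32(26), np.int32(11), np.int32(83)], array([181.1, 208.9]))]
scene or [([np.int32(279), np.int32(104), np.int32(59), np.int32(31), np.int32(4
[... 329 characters left out ...]
.int32(445), np.int32(181), np.int32(6), np.int32(7), np.int32(14)], array([447.4, 183.9])), ([np.int32(451), np.int32(183), np.int32(13), np.int32(9), np.int32(39)], array([456.9, 187.3])), ([np.int32(310), np.int32(190), np.int32(7), np.int32(7), np.int32(31)], array([313.2, 193.2]))]
scene ye [([np.int32(391), np.int32(171), np.int32(33), np.int32(21), np.int32(184)], array([407.7, 179.4]))]
scene gr [([np.int32(311), np.int32(108), np.int32(8), np.int32(4), np.int32(19)], array([314.6, 109.1])), ([np.int32(338), np.int32(164), np.int32(8), np.int32(3), np.int32(14)], array([341.6, 164.7])), ([np.int32(478), np.int32(200), np.int32(18), np.int32(9), np.int32(120)], array([486.6, 204. ]))]
```

View pics/crop.png

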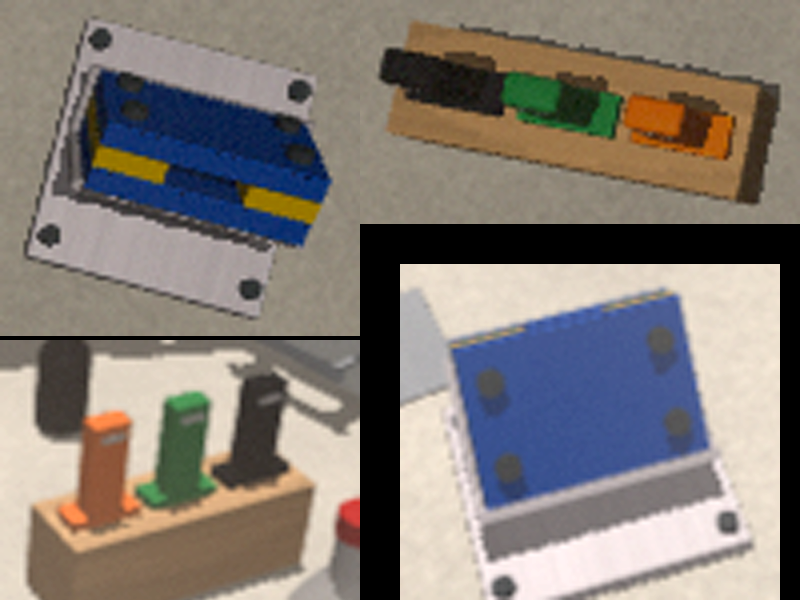

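```bash
python3 - <<'E'
from h import *
o=lambda p,off,org,z:onz("top",((p[0]-off[0]+1.5-2)/4+org[0],(p[1]-off[1]-.5)/4+org[1]),z)
r=[o(p,(360,0),(125,180),.07) for p in ((412,22),(755,85),(388,130),(738,200))]
def rep(r,nm):
    TL,TR,BL,BR=[q[:2] for q in r]; n=np.linalg.norm
    print(nm,"w",n(TL-TR),n(BL-BR),"h",n(TL-BL),n(TR-BR),"c",np.mean([TL,TR,BL,BR],0),"yaw of up axis from TL-BL etc",[np.degrees(np.arctan2(v[1],v[0])).round(1) for v in (TL-BL,TR-BR)],"yaw of left axis-90",[np.degrees(np.arctan2(v[1],v[0])).round(1)-90 for v in (TL-TR,BL-BR)])
rep(r,"rack")
c=[o(p,(0,0),(350,130),.01) for p in ((85,18),(315,75),(25,255),(262,318))]
rep(c,"cradle")
a=onz("top",(382,170.6),.1);b=onz("top",(419.9,180.7),.1)
print("mouth",(a+b)/2,np.linalg.norm(a-b),np.degrees(np.arctan2(*(a-b)[1::-1]))-90)
# orange handle top in crop: corners
t=[o(p,(360,0),(125,180),.149) for p in ((630,95),(683,100),(627,130),(680,138))]; rep(t,"ohandle")
k=[o(p,(360,0),(125,180),.078) for p in ((735,117),(730,158))]; print("collar R edge",k)
# two-view: handle top blob
print("scene proj guess",proj("scene",[np.mean(t,0)]))
E
```

```text
rack w 0.19677503923453388 0.2000407243161791 h 0.061797733984754154 0.0643000318253906 c [0.53187239 0.20700258] yaw of up axis from TL-BL etc [np.float64(-11.4), np.float64(-8.5)] yaw of left axis-90 [np.float64(-11.5), np.float64(-12.200000000000003)]
cradle w 0.13896312365151942 0.14165830406688973 h 0.14778221742402106 0.14901694942762395 c [ 0.61436086 -0.28647853] yaw of up axis from TL-BL etc [np.float64(-16.1), np.float64(-15.0)] yaw of left axis-90 [np.float64(-15.799999999999997), np.float64(-16.299999999999997)]
mouth [ 0.58674842 -0.27796138  0.1       ] 0.08217138276275854 -16.585692034362566
ohandle w 0.027054217224187226 0.0272066168416216 h 0.01777097836148889 0.01925472085471988 c [0.51847079 0.14365072] yaw of up axis from TL-BL etc [np.float64(-4.6), np.float64(-4.4)] yaw of left axis-90 [np.float64(-6.5), np.float64(-9.599999999999994)]
collar R edge [array([0.52477641, 0.11496929, 0.078     ]), array([0.50228512, 0.1177427 , 0.078     ])]
scene proj guess [[320.39017113 168.65706296]]
```

Call:
drive_tool:
  deltas:
    - [[-30, -21, 0, -0.04], [-60, -42, 0, -0.08], [-90, -63, 0, -0.12], [-120, -84, 0, -0.164], [-150, -105, 0, -0.164]]
  jaw: 45

```text
t: 0.57
tcp_pos: [0.3255, 0.4311, 0.2311]
tool_rot: [0.099, 0.995, -0.0, -0.0]
force: [-0.1, 0.1, 0.1]
finger_gap: 0.524
gripper_force: 0.0
```

```bash
cat >> h.py <<'E'
from scipy.spatial.transform import Rotation as Ro
def todo(P,yang):
    s=manip.sense(); R=Ro.from_quat(s["tool_rot"]).as_matrix(); d=R.T@(np.array(P)-s["tcp_pos"])*1000
    a=np.degrees(np.arctan2(R[1,1],R[0,1])); print("t",s["t"],"tcp",s["tcp_pos"].round(4),"R z",R[:,2].round(3),"yang",a.round(2),"todo",d.round(1),"turn",np.radians(a-yang).round(4),"F",s["force"].round(1),"gap",s["finger_gap"].round(3),"gf",s["gripper_force"])
    return R
E
python3 -c "
from h import *
todo([.5185,.1437,.2],78.5)"
```

```text
Traceback (most recent call last):
  File "h.py", line 16, in todo
    a=np.degrees(np.arctan2(R[1,1],R[0,1])); print("t",s["t"],"tcp",s["tcp_pos"].round(4),"R z",R[:,2].round(3),"yang",a.round(2),"todo",d.round(1),"turn",np.radians(a-yang).round(4),"F",s["force"].round(1),"gap",s["finger_gap"].round(3),"gf",s["gripper_force"])
                                                                                                                                                                                                                     ^^^^^^^^^^^^^^^^^^^^^
AttributeError: 'float' object has no attribute 'round'
```

```bash
sed -i 's/s\["finger_gap"\].round(3)/round(s["finger_gap"],3)/' h.py
python3 -c "
from h import *
todo([.5185,.1437,.23],78.5)"
```

```text
t 0.5667 tcp [0.3255 0.4311 0.2311] R z [-0. -0. -1.] yang 78.68 todo [-245.6 -243.9    1.1] turn 0.0032 F [-0.1  0.1  0.1] gap 0.524 gf 0.0
```

Call:
drive_tool:
  deltas:
    - [[-28, -28, 0, 0], [-56, -56, 0, 0], [-84, -84, 0, 0], [-112, -112, 0, 0], [-140, -140, 0, 0]]

```text
t: 0.98
tcp_pos: [0.4351, 0.2658, 0.2312]
tool_rot: [0.1, 0.995, -0.0, -0.0]
force: [0.4, 0.6, -0.2]
finger_gap: 0.529
gripper_force: 0.0
```

Call:
drive_tool:
  deltas:
    - [[-28, -28, 0, 0], [-56, -56, 0, 0], [-84, -84, 0, 0], [-105, -104, 0, 0], [-105, -104, 0, 0]]

```text
t: 1.4
tcp_pos: [0.521, 0.1402, 0.2314]
tool_rot: [0.103, 0.995, -0.001, 0.002]
force: [-0.1, -0.9, 0.0]
finger_gap: 0.525
gripper_force: 0.0
```

```bash
python3 -c "
from h import *
im=vision.snapshot('wrist');todo([.5185,.1437,.106],78.5)
cv2.imwrite('pics/w1.png',im[:,:,::-1])
print(proj('wrist',[[.5185,.1437,.149]]))"
```

```text
t 1.45 tcp [0.5187 0.1423 0.2311] R z [ 0.001 -0.    -1.   ] yang 78.28 todo [  0.6   1.3 125.1] turn -0.0039 F [-0.6  0.4  0. ] gap 0.527 gf 0.0
[[277.72420845 215.72033153]]
```

View pics/w1.png

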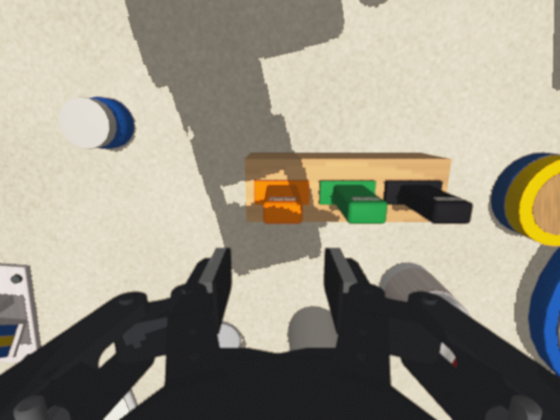

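```bash
python3 -c "
from h import *
print(onz('wrist',(283,211),.149),onz('wrist',(281,192),.078),proj('wrist',[[.5185,.1437,.078],[.5187,.1423,.106]]))
for a,b in (((246,221),(450,221)),((246,158),(446,158))):
  p,q=onz('wrist',a,.07),onz('wrist',b,.07);print(p,q,np.linalg.norm(p-q),np.degrees(np.arctan2(*(q-p)[1::-1])))
im=cv2.imread('pics/w1.png');h=cv2.cvtColor(im,cv2.COLOR_BGR2HSV);m=cv2.inRange(h,(3,170,60),(17,255,255));print(cv2.boundingRect(m[170:230,240:320]),[ (r,*np.flatnonzero(m[r,240:320])[[0,-1]]+240) for r in range(178,226,3) if m[r,240:320].any()])
"
```

```text
[0.51569555 0.14830146 0.149     ] [0.51642849 0.14749535 0.078     ] [[277.58758656 194.82451077]
 [276.12639855 202.35328158]]
[0.5405021  0.10633402 0.07      ] [0.58255264 0.30982382 0.07      ] 0.20778918876527622 78.3243480127437
[0.47848262 0.12085683 0.07      ] [0.51750927 0.30982458 0.07      ] 0.19295566699568237 78.33102392748415
(14, 10, 55, 43) [(181, np.int64(254), np.int64(308)), (184, np.int64(254), np.int64(308)), (187, np.int64(254), np.int64(308)), (190, np.int64(254), np.int64(308)), (193, np.int64(254), np.int64(308)), (196, np.int64(254), np.int64(308)), (199, np.int64(254), np.int64(308)), (202, np.int64(255), np.int64(308)), (205, np.int64(263), np.int64(302)), (208, np.int64(263), np.int64(301)), (211, np.int64(263), np.int64(301)), (214, np.int64(263), np.int64(301)), (217, np.int64(263), np.int64(301)), (220, np.int64(264), np.int64(301))]
```

Call:
drive_tool:
  deltas:
    - [[2.5, 3.8, 25, 0], [2.5, 3.8, 50, 0], [2.5, 3.8, 75, 0], [2.5, 3.8, 95, 0], [2.5, 3.8, 110, 0]]

```text
t: 1.87
tcp_pos: [0.5129, 0.1501, 0.1194]
tool_rot: [0.099, 0.995, -0.0, -0.002]
force: [-0.6, -0.0, -0.1]
finger_gap: 0.524
gripper_force: 0.0
```

Call:
drive_tool:
  deltas:
    - [[0, 0, 8, 0], [0, 0, 15, 0], [0, 0, 15, 0]]

```text
t: 2.12
tcp_pos: [0.5142, 0.1496, 0.1054]
tool_rot: [0.099, 0.995, -0.0, -0.001]
force: [-0.0, 0.1, -1.2]
finger_gap: 0.53
gripper_force: 0.0
```

Call:
drive_tool:
  deltas:
    - [[0, 0, 0, 0], [0, 0, 0, 0], [0, 0, 0, 0], [0, 0, 0, 0], [0, 0, 0, 0]]
  jaw: 10
  force: 30

```text
t: 2.53
tcp_pos: [0.5155, 0.1491, 0.1069]
tool_rot: [0.1, 0.995, 0.0, 0.001]
force: [0.1, -0.5, 0.7]
finger_gap: 0.344
gripper_force: 34.2
```

```bash
python3 -c "
from h import *
im=vision.snapshot('wrist');todo([.517,.1465,.106],78.5)
a=im[:,:,::-1];b=vision.snapshot('scene')[:,:,::-1]
C=np.zeros((600,800,3),np.uint8);C[:300,:400]=cv2.resize(a,(400,300));c=cv2.resize(b[90:240,260:460],(800,600));C[300:600,:400]=cv2.resize(c,(400,300));cv2.imwrite('pics/g1.png',C[:,:400])"
```

```text
t 2.5833 tcp [0.5155 0.1491 0.1069] R z [ 0.001  0.    -1.   ] yang 78.54 todo [-2.  -2.3  0.9] turn 0.0007 F [-0.6 -1.   1.7] gap 0.345 gf 34.326159954071045
```

View pics/g1.png

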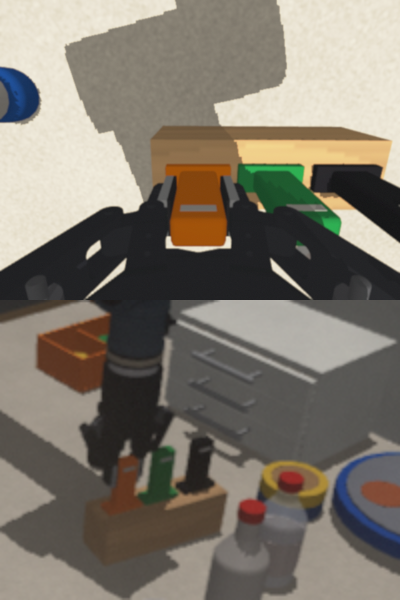

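Call:
drive_tool:
  deltas:
    - [[0, 0, -8, 0], [0, 0, -20, 0], [0, 0, -35, 0], [0, 0, -50, 0], [0, 0, -50, 0]]

```text
t: 3.05
tcp_pos: [0.5171, 0.1492, 0.1592]
tool_rot: [0.1, 0.995, 0.001, 0.003]
force: [1.1, -0.6, -1.5]
finger_gap: 0.348
gripper_force: 34.1
```

Call:
drive_tool:
  deltas:
    - [[5, 0, 0, 0], [10, 0, 0, 0], [16, 0, 0.4, 0], [22, 0, 1.3, 0], [28.7, 0, 2.4, 0]]
  force: 20

```text
t: 3.47
tcp_pos: [0.4872, 0.1547, 0.1536]
tool_rot: [0.1, 0.995, 0.0, 0.001]
force: [4.0, -0.7, -2.9]
finger_gap: 0.348
gripper_force: 34.5
```

```bash
python3 -c "
from h import *
im=vision.snapshot('wrist');todo([.517,.1465,.106],78.5)
a=im[:,:,::-1];b=vision.snapshot('scene')[:,:,::-1]
C=np.zeros((600,400,3),np.uint8);C[:300,:400]=cv2.resize(a,(400,300));C[300:600,:400]=cv2.resize(b[100:220,270:430],(400,300),interpolation=2);cv2.imwrite('pics/g2.png',C)"
```

```text
t 3.5167 tcp [0.4848 0.1551 0.1531] R z [-0.002  0.    -1.   ] yang 78.56 todo [-33.4  -2.   47. ] turn 0.0011 F [ 2.6 -0.5 -1.5] gap 0.341 gf 34.68272030353546
```

View pics/g2.png

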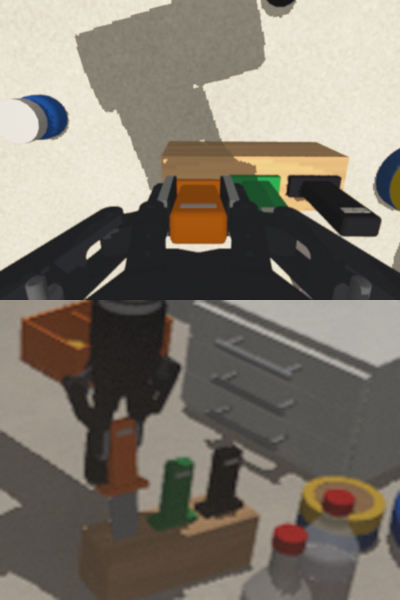

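Call:
drive_tool:
  deltas:
    - [[6, 0, 1.7, 0], [12.5, 0, 3.6, 0], [18.5, 0, 6, 0], [24.4, 0, 8.6, 0], [30, 0, 11.5, 0]]

```text
t: 3.98
tcp_pos: [0.4574, 0.1608, 0.1422]
tool_rot: [0.1, 0.995, 0.0, 0.0]
force: [4.2, -1.1, -1.4]
finger_gap: 0.348
gripper_force: 35.6
```

Call:
drive_tool:
  deltas:
    - [[5.6, 0, 3.6, 0], [5.6, 0, 3.6, 0]]

```text
t: 4.15
tcp_pos: [0.4502, 0.1621, 0.1382]
tool_rot: [0.1, 0.995, -0.0, -0.001]
force: [2.4, 0.1, -0.4]
finger_gap: 0.341
gripper_force: 36.0
```

```bash
python3 -c "
from h import *
im=vision.snapshot('wrist');todo([.517,.1465,.106],78.5)
a=im[:,:,::-1];b=vision.snapshot('scene')[:,:,::-1]
C=np.zeros((600,400,3),np.uint8);C[:300,:400]=cv2.resize(a,(400,300));C[300:600,:400]=cv2.resize(b[100:220,270:430],(400,300),interpolation=2);cv2.imwrite('pics/g3.png',C)"
```

```text
t 4.2 tcp [0.4505 0.162  0.1384] R z [-0.003  0.    -1.   ] yang 78.56 todo [-68.3  -2.   32.2] turn 0.0011 F [ 3.2  0.2 -1.7] gap 0.345 gf 35.98712861537933
```

View pics/g3.png

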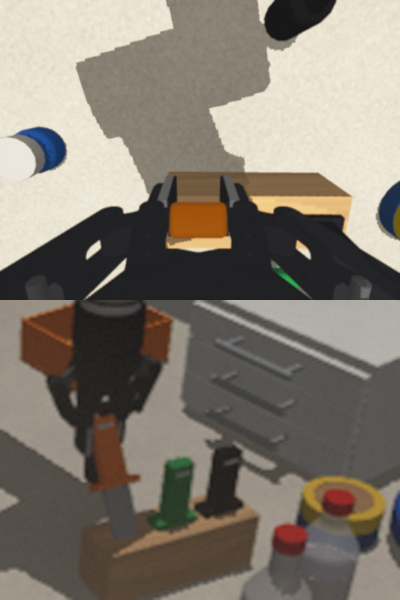

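Call:
drive_tool:
  deltas:
    - [[0, 0, -10, 0], [0, 0, -30, 0], [0, 0, -55, 0], [0, 0, -72, 0], [0, 0, -72, 0]]

```text
t: 4.67
tcp_pos: [0.4519, 0.1622, 0.2131]
tool_rot: [0.1, 0.995, 0.0, 0.001]
force: [0.5, 0.0, -1.0]
finger_gap: 0.348
gripper_force: 35.9
```

```bash
python3 -c "
from h import *
todo([.5143,-.257,.21],73.8)"
```

```text
t 4.6667 tcp [0.4519 0.1622 0.2131] R z [ 0.001  0.001 -1.   ] yang 78.56 todo [-144.3 -398.5    2.8] turn 0.083 F [ 0.5  0.  -1. ] gap 0.348 gf 35.94098210334778
```

Call:
drive_tool:
  deltas:
    - [[-5, -14, 0, 0.016], [-14, -39, 0, 0.03], [-24, -66, 0, 0.05], [-34, -94, 0, 0.07], [-44, -122, 0, 0.083]]

```text
t: 5.08
tcp_pos: [0.4684, 0.0331, 0.2091]
tool_rot: [0.141, 0.99, 0.0, -0.003]
force: [-0.1, -0.1, -0.7]
finger_gap: 0.349
gripper_force: 35.9
```

Call:
drive_tool:
  deltas:
    - [[-7, -29, 0, 0], [-14, -58, 0, 0], [-21, -87, 0, 0], [-28, -116, 0, 0], [-35, -145, 0, 0]]

```text
t: 5.5
tcp_pos: [0.4616, -0.1155, 0.209]
tool_rot: [0.141, 0.99, 0.001, -0.003]
force: [0.7, -0.2, -1.2]
finger_gap: 0.343
gripper_force: 35.8
```

```bash
python3 -c "
from h import *
todo([.5143,-.257,.2],73.8)"
```

```text
t 5.5 tcp [ 0.4616 -0.1155  0.209 ] R z [-0.006  0.004 -1.   ] yang 73.78 todo [ -90.2 -121.1    8.1] turn -0.0004 F [ 0.7 -0.2 -1.2] gap 0.343 gf 35.84533095359802
```

Call:
drive_tool:
  deltas:
    - [[-20, -27, 0, 0], [-40, -54, 0, 0], [-60, -81, 0, 0], [-78, -105, 4, 0], [-88, -118, 8, 0]]

```text
t: 5.92
tcp_pos: [0.5155, -0.2559, 0.2009]
tool_rot: [0.142, 0.99, 0.001, -0.001]
force: [0.1, 0.7, -1.2]
finger_gap: 0.348
gripper_force: 35.9
```

Call:
drive_tool:
  deltas:
    - [[-2, -3, 0, 0], [-2, -3, 0, 0], [-2, -3, 0, 0]]

```text
t: 6.17
tcp_pos: [0.5151, -0.2549, 0.2013]
tool_rot: [0.141, 0.99, 0.002, -0.002]
force: [-0.3, 0.0, -1.7]
finger_gap: 0.347
gripper_force: 35.8
```

```bash
python3 -c "
from h import *
todo([.5143,-.257,.1883],73.8)
t=vision.snapshot('top')[:,:,::-1];b=vision.snapshot('scene')[:,:,::-1]
cv2.imwrite('pics/t4.png',t);cv2.imwrite('pics/s4.png',b)
C=np.zeros((600,800,3),np.uint8);C[:600,:400]=cv2.resize(t[120:240,350:430],(400,600),interpolation=2);C[:600,400:]=cv2.resize(b[200:320,155:235],(400,600),interpolation=2);cv2.imwrite('pics/g4.png',cv2.convertScaleAbs(C,alpha=1.4))"
```

```text
t 6.1667 tcp [ 0.5151 -0.2549  0.2013] R z [-0.004  0.004 -1.   ] yang 73.79 todo [ 0.1 -2.3 13. ] turn -0.0001 F [-0.3  0.  -1.7] gap 0.347 gf 35.840492248535156
```

View pics/g4.png

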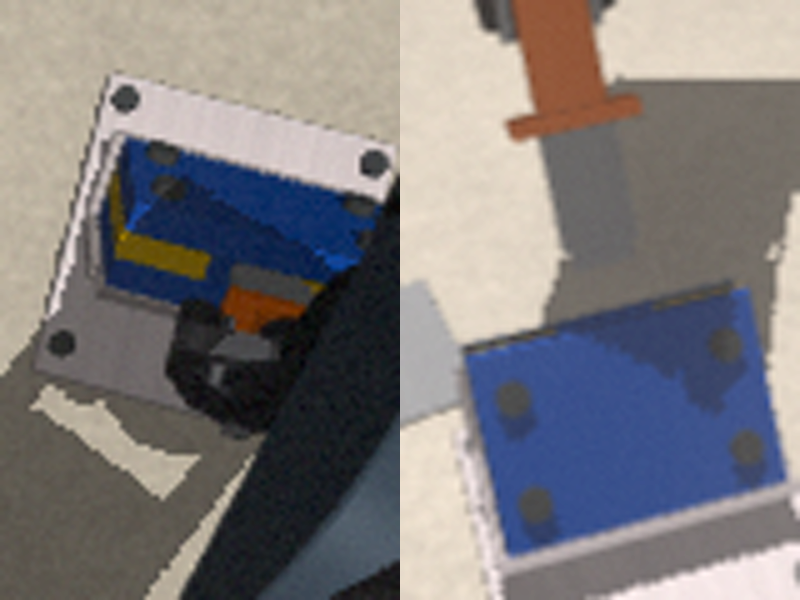

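```bash
cat >> h.py <<'E'
def mframe(yaw=-16.2,tilt=35):
    Z=Ro.from_euler('z',yaw,degrees=True)*Ro.from_euler('y',-tilt,degrees=True); return Z.as_matrix()
M=np.array([.5861,-.278,.1])
E
python3 -c "
from h import *
s=manip.sense();G=np.array([.5151,-.2549,.2203])
for tilt in (30,33,35,37):
  A=mframe(-16.2,tilt);f=lambda x,y,z:G+A@[x,y,z-.056]
  P=[f(.003,.016,-.06),f(.003,-.016,-.06),f(.003,.016,0),f(.003,-.016,0),f(.012,.027,0),f(.012,-.027,0),f(.012,.027,.008)]
  print(tilt,((proj('scene',P)-[155,200]+.5)*5+[400,0]).round().tolist());print('  top',((proj('top',P[:2]+[f(-.003,.016,-.06)]+P[2:])-[350,120]+.5)*5).round().tolist())
A=mframe();g=lambda x,y,z:M+A@[x,y,z]
Q=[g(.02,.06,0),g(.02,-.06,0),g(.006,.022,0),g(.006,-.022,0)]
print('rim upper corners',((proj('scene',Q)-[155,200]+.5)*5+[400,0]).round().tolist(),((proj('top',Q+[g(-.006,.022,0),g(-.006,.06,0),g(.006,.06,0)])-[350,120]+.5)*5).round().tolist())
"
```

```text
30 [[632.0, 246.0], [558.0, 264.0], [605.0, 111.0], [529.0, 127.0], [634.0, 108.0], [505.0, 136.0], [630.0, 89.0]]
  top [[221.0, 293.0], [297.0, 313.0], [216.0, 307.0], [240.0, 343.0], [321.0, 364.0], [220.0, 314.0], [358.0, 350.0], [222.0, 321.0]]
33 [[635.0, 248.0], [560.0, 266.0], [606.0, 111.0], [530.0, 127.0], [634.0, 107.0], [506.0, 135.0], [631.0, 88.0]]
  top [[226.0, 280.0], [302.0, 300.0], [221.0, 293.0], [242.0, 336.0], [324.0, 357.0], [222.0, 308.0], [361.0, 344.0], [225.0, 316.0]]
35 [[636.0, 249.0], [561.0, 267.0], [606.0, 111.0], [530.0, 127.0], [635.0, 106.0], [506.0, 134.0], [631.0, 87.0]]
  top [[229.0, 271.0], [306.0, 291.0], [224.0, 284.0], [244.0, 332.0], [326.0, 353.0], [224.0, 304.0], [363.0, 340.0], [226.0, 312.0]]
37 [[637.0, 249.0], [562.0, 267.0], [607.0, 111.0], [531.0, 127.0], [635.0, 105.0], [506.0, 133.0], [631.0, 86.0]]
  top [[233.0, 263.0], [310.0, 283.0], [228.0, 276.0], [246.0, 327.0], [328.0, 349.0], [226.0, 300.0], [365.0, 336.0], [228.0, 309.0]]
rim upper corners [[747.0, 285.0], [463.0, 356.0], [655.0, 303.0], [553.0, 329.0]] [[135.0, 204.0], [415.0, 276.0], [211.0, 256.0], [313.0, 283.0], [202.0, 282.0], [115.0, 259.0], [124.0, 234.0]]
```

```bash
python3 -c "
from h import *
t=cv2.imread('pics/t4.png');b=cv2.imread('pics/s4.png')
C=np.zeros((600,800,3),np.uint8);C[:,:400]=cv2.resize(t[160:196,390:414],(400,600),interpolation=0);C[:,400:]=cv2.resize(b[215:260,172:202],(400,600),interpolation=0);cv2.imwrite('pics/g5.png',cv2.convertScaleAbs(C,alpha=1.6))"
```

```text
(no output)
```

View pics/g5.png

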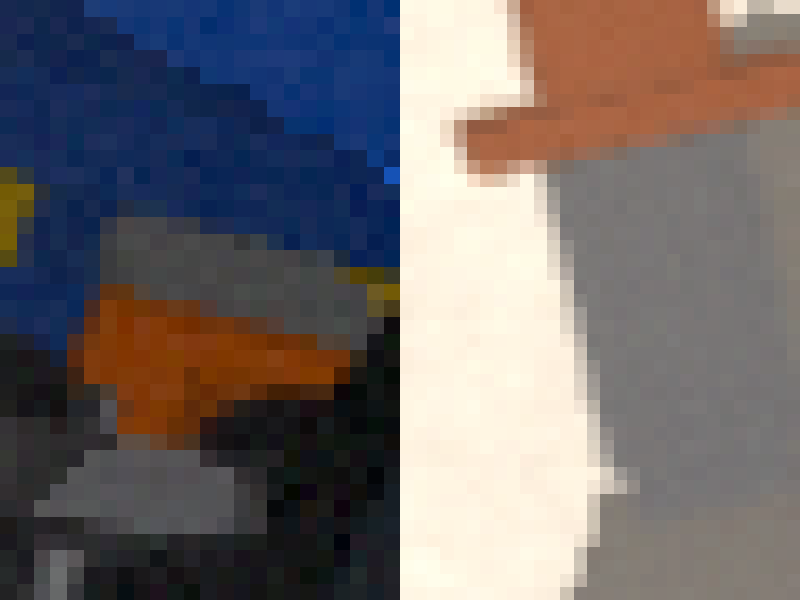

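```bash
python3 -c "
from h import *
from scipy.optimize import least_squares
obs=[('top',(.003,.016,-.06),(396.3,173.0)),('top',(.012,.027,0),(395.5,177.4)),('scene',(.003,-.016,-.06),(187.9,251.8)),('scene',(.012,-.027,0),(177.3,228.4)),('scene',(.003,-.016,0),(183.1,227.4)),('scene',(.009,-.015,.008),(182.0,222.5))]
def res(p,y=-16.2):
  A=mframe(p[4],p[3]);return np.concatenate([proj(n,[p[:3]+A@np.array(q)])[0]+.5-o for n,q,o in obs]+[[(p[4]+16.2)/3]])
r=least_squares(res,[.546,-.263,.174,35,-16.2]);print(r.x,r.fun.round(1))
A=mframe();G=np.array([.5151,-.2549,.2203]);print('model origin',G-A@[0,0,.056]);print('mould coords of origin',A.T@(r.x[:3]-M),'pivot in gauge frame',mframe(r.x[4],r.x[3]).T@(G-r.x[:3]))
"
```

```text
[  0.55233406  -0.26442722   0.17777913  29.99138321 -16.14332694] [-0.8  0.2 -0.1 -0.4  0.   1.9 -0.1 -0.6 -1.  -1.4  0.1  0.   0. ]
model origin [ 0.5459449  -0.26386127  0.17442749]
mould coords of origin [0.01494922 0.00361345 0.08448322] pivot in gauge frame [-0.01201623 -0.00120104  0.05602978]
```

```bash
python3 -c "
from h import *
s=manip.sense();im=vision.snapshot('wrist')[:,:,::-1].copy();cv2.imwrite('pics/w6.png',im)
h=cv2.cvtColor(im,cv2.COLOR_BGR2HSV);m=cv2.inRange(h,(3,150,40),(17,255,255));k,_,st,ce=cv2.connectedComponentsWithStats(m);print([st[i].tolist() for i in range(1,k) if st[i][4]>50])
c=278;print([ (r,im[r,c].tolist()) for r in range(262,345,4)])
G=s['tcp_pos']+[0,0,.019]
for tilt,px in ((35,0),(30,0),(30,-.006),(30,-.012),(25,0)):
  A=mframe(-16.2,tilt);f=lambda x,y,z:G+A@[x-px,y,z-.056]
  print(tilt,px,proj('wrist',[f(-.009,.015,.079),f(-.009,-.015,.079),f(.009,.015,.079),f(.009,-.015,.079),f(.009,0,.008),f(-.009,0,.0)]).round().tolist())
"
```

```text
[[236, 283, 83, 50, 3901]]
[(262, [99, 101, 106]), (266, [121, 124, 131]), (270, [105, 85, 81]), (274, [101, 55, 25]), (278, [101, 55, 25]), (282, [94, 56, 59]), (286, [11, 67, 130]), (290, [10, 74, 143]), (294, [11, 74, 145]), (298, [12, 75, 146]), (302, [13, 76, 147]), (306, [14, 76, 147]), (310, [11, 76, 147]), (314, [18, 78, 149]), (318, [15, 78, 149]), (322, [20, 79, 150]), (326, [17, 78, 150]), (330, [11, 74, 143]), (334, [163, 187, 205]), (338, [190, 213, 220]), (342, [192, 215, 222])]
35 0 [[315.0, 250.0], [236.0, 250.0], [317.0, 299.0], [234.0, 299.0], [276.0, 307.0], [276.0, 277.0]]
30 0 [[315.0, 255.0], [236.0, 255.0], [317.0, 305.0], [234.0, 305.0], [276.0, 300.0], [276.0, 269.0]]
30 -0.006 [[316.0, 271.0], [235.0, 271.0], [317.0, 322.0], [233.0, 322.0], [276.0, 311.0], [276.0, 279.0]]
30 -0.012 [[316.0, 288.0], [234.0, 288.0], [318.0, 341.0], [233.0, 341.0], [276.0, 322.0], [276.0, 289.0]]
25 0 [[316.0, 260.0], [235.0, 260.0], [317.0, 310.0], [234.0, 310.0], [276.0, 292.0], [276.0, 261.0]]
```

View pics/w6.png

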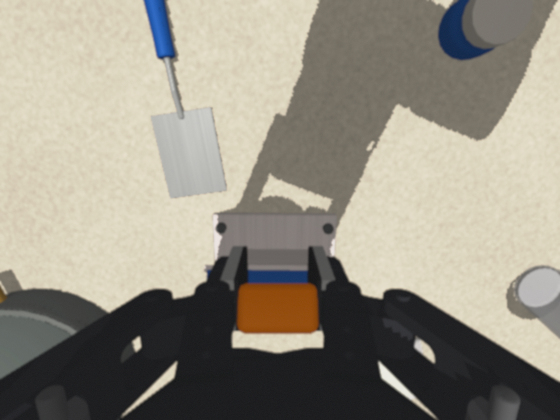

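Call:
drive_tool:
  deltas:
    - [[4, -2, 3, 0], [8, -3.6, 5.6, 0], [8, -3.6, 5.6, 0], [4, -3.6, 11.3, 0], [0, -3.6, 17, 0]]

```text
t: 6.73
tcp_pos: [0.5163, -0.2605, 0.1859]
tool_rot: [0.141, 0.99, -0.0, 0.001]
force: [0.0, -0.2, -1.7]
finger_gap: 0.345
gripper_force: 35.9
```

Call:
drive_tool:
  deltas:
    - [[-2.3, 0, 3.3, 0], [-4.6, 0, 6.6, 0], [-5.7, 0, 8.2, 0], [-5.7, 0, 8.2, 0]]

```text
t: 7.07
tcp_pos: [0.5212, -0.2618, 0.1778]
tool_rot: [0.141, 0.99, 0.0, -0.001]
force: [-1.0, 0.5, 1.6]
finger_gap: 0.347
gripper_force: 36.3
```

```bash
cat >> h.py <<'E'
def mc():
    s=manip.sense(); P=mframe().T@(s["tcp_pos"]+[0,0,.019]-M)*1000
    im=vision.snapshot('wrist')[:,:,::-1]; m=cv2.inRange(cv2.cvtColor(im,cv2.COLOR_BGR2HSV),(3,150,40),(17,255,255)); k,_,st,_=cv2.connectedComponentsWithStats(m); st=st[1:]; print("t",s["t"],"grasp pt in mould",P.round(1),"F mould axes",(mframe().T@s["force"]).round(1),"orange",st[st[:,4].argmax()].tolist(),"gap",s["finger_gap"])
E
python3 -c "
from h import *
print(mframe().T@(np.array([.5151,-.2549,.2203])-M)*1000)
mc()"
```

```text
[  7.87157654   2.37441561 141.3474458 ]
t 7.0667 grasp pt in mould [  0.8  -2.6 117.6] F mould axes [-0.   0.2  2. ] orange [236, 283, 83, 49, 3855] gap 0.34712294076529165
```

Call:
drive_tool:
  deltas:
    - [[1.1, 0, -1.6, 0], [3.6, 0, 0.1, 0], [3.0, 0, 1.0, 0], [1.6, 0, 3.0, 0], [0.2, 0, 5, 0]]

```text
t: 7.53
tcp_pos: [0.5213, -0.2619, 0.1723]
tool_rot: [0.141, 0.99, 0.0, 0.0]
force: [0.2, -0.1, -2.1]
finger_gap: 0.35
gripper_force: 35.9
```

```bash
python3 -c "
from h import *
mc();mc()"
```

```text
t 7.5333 grasp pt in mould [ -2.3  -2.6 113.1] F mould axes [-1.  -0.  -1.9] orange [236, 283, 83, 49, 3854] gap 0.3500603281827524
t 7.5833 grasp pt in mould [ -2.4  -2.6 112.7] F mould axes [-0.9  0.2 -1.5] orange [236, 283, 83, 49, 3856] gap 0.3475806358151664
```

Call:
drive_tool:
  deltas:
    - [[-1.1, 0, 1.6, 0], [-2.3, 0, 3.3, 0], [-3.4, 0, 4.9, 0], [-4.6, 0, 6.6, 0], [-5.7, 0, 8.2, 0]]

```text
t: 8.05
tcp_pos: [0.5266, -0.2634, 0.1642]
tool_rot: [0.141, 0.99, 0.0, -0.0]
force: [-0.1, 0.9, -1.6]
finger_gap: 0.348
gripper_force: 35.9
```

```bash
python3 -c "
from h import *
mc()"
```

```text
t 8.05 grasp pt in mould [ -2.4  -2.5 103.2] F mould axes [-1.2  0.8 -1.2] orange [237, 283, 82, 49, 3857] gap 0.3481906275425071
```

Call:
drive_tool:
  deltas:
    - [[-1.4, 0, 2.0, 0], [-2.9, 0, 4.1, 0], [-4.3, 0, 6.1, 0], [-5.7, 0, 8.2, 0], [-6.9, 0, 9.8, 0]]

```text
t: 8.52
tcp_pos: [0.5331, -0.2652, 0.1542]
tool_rot: [0.141, 0.99, 0.0, -0.0]
force: [-1.9, -0.8, -2.2]
finger_gap: 0.347
gripper_force: 35.9
```

```bash
python3 -c "
from h import *
mc()"
```

```text
t 8.5167 grasp pt in mould [-2.6 -2.5 91.2] F mould axes [-2.6 -1.3 -0.9] orange [237, 283, 82, 49, 3858] gap 0.34713291549658304
```

Call:
drive_tool:
  deltas:
    - [[0.3, 0, 2.5, 0], [-0.9, 0, 4.2, 0], [-2.1, 0, 5.8, 0], [-3.3, 0, 7.5, 0], [-4.5, 0, 9.1, 0]]

```text
t: 8.98
tcp_pos: [0.5379, -0.2668, 0.1455]
tool_rot: [0.141, 0.99, -0.0, 0.0]
force: [-0.4, -0.2, -1.2]
finger_gap: 0.342
gripper_force: 35.8
```

```bash
python3 -c "
from h import *
mc()"
```

```text
t 8.9833 grasp pt in mould [-3.5 -2.7 81.2] F mould axes [-1.  -0.3 -0.8] orange [237, 283, 82, 50, 3926] gap 0.3424321691304387
```

Call:
drive_tool:
  deltas:
    - [[-0.9, 0, 1.9, 0], [-1.9, 0, 3.7, 0], [-2.8, 0, 5.4, 0], [-3.8, 0, 7.1, 0], [-4.9, 0, 8.8, 0]]

```text
t: 9.45
tcp_pos: [0.5423, -0.268, 0.1365]
tool_rot: [0.141, 0.99, 0.0, -0.0]
force: [0.1, 0.1, -2.1]
finger_gap: 0.348
gripper_force: 35.8
```

```bash
python3 -c "
from h import *
mc()"
```

```text
t 9.45 grasp pt in mould [-4.9 -2.6 71.2] F mould axes [-1.1  0.2 -1.8] orange [236, 283, 83, 50, 3930] gap 0.34792040647909495
```

Free so far, about 14 mm to go.

Call:
drive_tool:
  deltas:
    - [[-0.9, 0, 1.9, 0], [-1.9, 0, 3.7, 0], [-2.9, 0, 5.2, 0], [-4.0, 0, 6.8, 0], [-5.1, 0, 8.4, 0]]

```text
t: 9.92
tcp_pos: [0.5473, -0.2694, 0.1282]
tool_rot: [0.141, 0.99, -0.0, 0.0]
force: [0.2, 1.1, -1.1]
finger_gap: 0.342
gripper_force: 35.8
```

```bash
python3 -c "
from h import *
mc()"
```

```text
t 9.9167 grasp pt in mould [-5.4 -2.6 61.4] F mould axes [-0.8  1.1 -0.8] orange [237, 283, 82, 50, 3929] gap 0.34235463403191246
```

Call:
drive_tool:
  deltas:
    - [[-0.6, 0, 0.8, 0], [-1.1, 0, 1.6, 0], [-1.7, 0, 2.5, 0], [-2.0, 0, 2.9, 0], [-2.0, 0, 2.9, 0]]

```text
t: 10.38
tcp_pos: [0.5491, -0.2699, 0.1255]
tool_rot: [0.141, 0.99, -0.0, -0.0]
force: [-0.8, 1.3, -0.8]
finger_gap: 0.349
gripper_force: 35.9
```

```bash
python3 -c "
from h import *
mc()"
```

```text
t 10.3833 grasp pt in mould [-5.5 -2.6 58.1] F mould axes [-1.4  1.   0. ] orange [237, 283, 82, 50, 3929] gap 0.3487872554681621
```

Call:
drive_tool:
  deltas:
    - [[-0.4, 0, 0.6, 0], [-0.8, 0, 1.2, 0], [-1.2, 0, 1.7, 0], [-1.2, 0, 1.7, 0]]

```text
t: 10.77
tcp_pos: [0.5491, -0.2699, 0.1252]
tool_rot: [0.141, 0.99, 0.0, -0.001]
force: [-5.8, 2.5, 9.5]
finger_gap: 0.343
gripper_force: 37.1
```

```bash
python3 -c "
from h import *
mc()"
```

```text
t 10.7667 grasp pt in mould [-5.7 -2.5 57.9] F mould axes [ 0.3  0.8 11.4] orange [236, 283, 83, 50, 3932] gap 0.34257560399939724
```

Call:
drive_tool:
  deltas:
    - [[1.0, 0, 0.2, 0], [1.8, 0, 0.8, 0], [2.6, 0, 1.4, 0], [3.4, 0, 1.9, 0], [3.4, 0, 1.9, 0]]

```text
t: 11.23
tcp_pos: [0.5484, -0.2698, 0.1245]
tool_rot: [0.141, 0.99, -0.001, 0.002]
force: [-2.2, 2.6, 9.9]
finger_gap: 0.349
gripper_force: 37.2
```

```bash
python3 -c "
from h import *
mc()"
```

```text
t 11.2333 grasp pt in mould [-6.6 -2.7 57.7] F mould axes [3.4 1.9 9.7] orange [237, 282, 82, 51, 3935] gap 0.34934932952833264
```

Call:
drive_tool:
  deltas:
    - [[0, 0, 0, 0], [0, 0, 0, 0], [0, 0, 0, 0], [0, 0, 0, 0], [0, 0, 0, 0]]
  jaw: 50

```text
t: 11.7
tcp_pos: [0.5469, -0.2693, 0.1215]
tool_rot: [0.141, 0.99, 0.0, -0.0]
force: [-0.0, -0.2, -0.4]
finger_gap: 0.588
gripper_force: 0.0
```

Call:
drive_tool:
  deltas:
    - [[0, 0, -12, 0], [0, 0, -30, 0], [0, 0, -55, 0], [0, 0, -80, 0], [0, 0, -105, 0]]

```text
t: 12.12
tcp_pos: [0.5469, -0.2693, 0.2285]
tool_rot: [0.141, 0.99, 0.0, -0.0]
force: [-0.4, 0.0, 0.1]
finger_gap: 0.583
gripper_force: 0.0
```

Call:
drive_tool:
  deltas:
    - [[25, 20, -20, 0], [60, 50, -40, 0], [85, 75, -60, 0], [110, 100, -60, 0], [110, 100, -60, 0]]

```text
t: 12.53
tcp_pos: [0.4646, -0.1364, 0.2886]
tool_rot: [0.139, 0.99, 0.002, -0.002]
force: [0.8, 0.2, -1.2]
finger_gap: 0.583
gripper_force: 0.0
```

```bash
python3 -c "
from h import *
s=manip.sense();print(s['t'],s['tcp_pos'])
A=mframe()
for n in ('top','scene','wrist'):
  im=vision.snapshot(n)[:,:,::-1].copy();cv2.imwrite(f'pics/f_{n}.png',im)
  h=cv2.cvtColor(im,cv2.COLOR_BGR2HSV);m=cv2.inRange(h,(3,150,60),(17,255,255));k,_,st,ce=cv2.connectedComponentsWithStats(m)
  f=lambda x,y,z:M+A@[x,y,z]
  P=[f(a*.009,b*.015,.079) for a in (-1,1) for b in (-1,1)]+[f(a*.012,b*.027,c) for a in (-1,1) for b in (-1,1) for c in (0,.008)]
  q=proj(n,P)+.5;print(n,'pred home bbox',q.min(0).round(1),q.max(0).round(1),'obs',[st[i].tolist() for i in range(1,k) if st[i][4]>30 and abs(ce[i]-q.mean(0)).max()<60])
"
```

```text
12.5333 [ 0.46464345 -0.13644386  0.28856526]
top pred home bbox [387.1 168.1] [416.6 198.2] obs []
scene pred home bbox [180.2 225.1] [208.7 266.7] obs [[181, 227, 26, 40, 487]]
wrist pred home bbox [159.  298.1] [219. 321.] obs []
```

Call:
drive_tool:
  deltas:
    - [[10, 30, 0, 0], [20, 65, 0, 0], [30, 100, 0, 0], [40, 135, 0, 0], [40, 160, 0, 0]]

```text
t: 13.1
tcp_pos: [0.4752, 0.0239, 0.2865]
tool_rot: [0.141, 0.99, 0.0, -0.001]
force: [0.1, -1.2, 0.1]
finger_gap: 0.589
gripper_force: 0.0
```

```bash
python3 -c "
from h import *
s=manip.sense();print(s['t'],s['tcp_pos'])
im=vision.snapshot('top')[:,:,::-1].copy();cv2.imwrite('pics/f2.png',im)
h=cv2.cvtColor(im,cv2.COLOR_BGR2HSV);m=cv2.inRange(h,(3,150,50),(17,255,255));k,_,st,ce=cv2.connectedComponentsWithStats(m);print([(st[i].tolist(),ce[i].round(1)) for i in range(1,k) if st[i][4]>20])
for tilt in (30,35,40):
  A=mframe(-16.2,tilt);f=lambda x,y,z:M+A@[x,y,z]
  q=proj('top',[f(a*.009,b*.015,.079) for a in (-1,1) for b in (-1,1)]+[f(a*.012,b*.027,c) for a in (-1,1) for b in (-1,1) for c in (0,.008)])+.5;print(tilt,q.min(0).round(1),q.max(0).round(1))
"
```

```text
13.1 [0.47518315 0.02392555 0.28648801]
[([38, 121, 29, 29, 650], array([ 51.6, 135.1])), ([388, 170, 29, 29, 487], array([402.9, 182.7])), ([0, 391, 92, 29, 2236], array([ 48.4, 403.8]))]
30 [387.1 168. ] [416.6 195.3]
35 [387.1 168.1] [416.6 198.2]
40 [387.  168.3] [416.5 201. ]
```

```bash
python3 -c "
from h import *
print(manip.sign_off())"
```

```text
the job is handed in; nothing more can be done
None
```

The orange gauge is in the mould's gap with its collar on the rim and released. The final scene and top pictures agree with the home pose to about 2 px (roughly 4–5 mm). I handed the job in at about 13 s; the sign-off gave no verdict back.

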